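# Latch the loaded cartridge carriage and start the reading

### The job

Two identical cartridge readers stand on the table with their sprung carriages out; only one carriage has a test cartridge in its nest. With the fingertips, push that loaded carriage all the way into its reader and let it go, so that it springs back part of the way and latches on its stop pin at the mid (reading) position; then press and release the start button on top of that same reader. Leave the empty reader alone, knock nothing about and pick nothing up.

Things in the scene. Friction and masses are not known exactly. Their poses are not given: they have to be found in the camera images.
- reader_l: the LOADED reader, fixed to the table; origin on the table under the middle of an out carriage; x points into the reader, z up. White housing 108 mm wide, from 33 to 102 mm behind the origin, roof 67 mm above the table; a clear window over the stop pin and a small black eject tab (leave it) on its +y side. The 7 mm high base plate reaches 49 mm in front of the origin
- plate_l (a point): centre of the ribbed front face of the LOADED carriage's push plate: grey, upright, 94 mm wide, 6 mm thick, from 9 to 50 mm above the table (this point: 30 mm up), in front of the reader, facing the robot. Moves with the carriage. x is level and points into the reader, the way to push; z is up
- carriage_l (a joint): how far the loaded carriage is in, m: 0 = out, held there by its spring; 0.058 = fully in, at the end stop (push 4.5 N rising to 9 N, plus 2 N at 50 mm/s). Let go from beyond 0.049, it returns, damped, in under 0.3 s to 0.036, where the sprung stop pin has swung behind its cam and holds it (mid position). Let go sooner, it returns to 0. Once latched it stays
- start_l_top (a point): centre of the top of the LOADED reader's start button: black, round, 22 mm across, in a grey ring on the roof of the white housing, 74 mm above the table; z points up
- start_l (a joint): how far that button is pressed, m: 0 = up, 0.005 = fully down (1.5 N to start, 5 N at the bottom); counts as pressed from 0.003; springs back when released
- cartridge_mid (a point): centre of the test cartridge that lies in the nest of the loaded carriage, 10 mm above its underside: white body 62 x 47 x 12 mm with a round coloured cap, 21 mm high in all, loose in a shallow nest whose floor is 20 mm above the table; it rides along as the carriage moves
- nest_l (a point): centre of the floor of the loaded carriage's nest (axes as the plate's); moves with the carriage
- plate_e (a point): the same point of the push plate on the EMPTY reader: leave it alone
- carriage_e (a joint): the empty reader's carriage, m, 0 = out; must stay out
- start_e (a joint): the empty reader's start button, m, 0 = up; must not be pressed
- spare_cartridge: a bystander: another test cartridge of the same kind lying on the table between the readers; origin under its centre
- dropper: a bystander: small dropper bottle, 27 mm across and 84 mm high, standing between the readers; origin under its centre
- bench_timer: a bystander: flat bench timer, 62 x 67 x 20 mm, between the readers; origin under its centre
- reader_e: the EMPTY reader, of the same shape, fixed to the table; origin and axes as the loaded one's
Not all that is in view belongs to the job. Leave any pink look-alike of the part that bears cartridge_mid alone.

How it is judged:
By the outcome, as a careful person would: the job done as asked, in the order asked, and still so for the second after the job is handed in, with the robot touching nothing.
It also fails if it takes over 40 s, if anything falls off the work surface, if the arm or the gripper's body presses on something with over 40 N, if the wrist force passes 120 N, or if a joint passes its speed limit or range.

### The arm

A 6-joint arm with a two-finger parallel gripper is mounted at the origin on a cart in front of the work surface, level with it; the furniture and walls round the work are solid. World frame = base frame: x ahead of the robot, y to its left, z up, the work surface at z = 0. Lengths are in m, angles in rad, forces in N, time in s.
With the tool pointing down it reaches from about 0.35 to 0.775 m from the base axis. Payload 5.5 kg.
Tool frame: the origin (TCP) lies between the finger pads; the fingertips stand 19 mm ahead of it and the grasp point (between the pads) is the TCP (env.tcp_to_tips is the distance from the TCP to the fingertips, in m); z points along the fingers, y is the direction in which the jaws open and shut (so a half turn about z gives the same grasp; the last joint's range is limited). The gripper opens to 85 mm and grips with 20 to 120 N. Pads are 22 mm wide; open, the fingers measure 114 mm over their backs; the gripper's body (76 mm by 85 mm) begins 54 mm behind the grasp point. The pads swing forward as they close: fully open they stand 13 mm farther back than shut.
Start: joints at [0.975, 0.313, 0.046, 1.304, 0, 1.431], TCP at [0.253, 0.516, 0.25] pointing down, gripper open.
Joint ranges: [-2.76, 2.76], [-0.86, 1.69], [-1.03, 1.26], [-2.2, 2.34], [-1.47, 1.5], [-3.14, 3.14]. Speed limits (rad/s): [2.57, 2.57, 3.14, 3.14, 3.14, 3.14].

### API

Orientations are given as a unit quaternion [w, x, y, z].
In Python, from workcell import env, eyes, job gives the robot as it stands. The module is installed in compiled form; this text tells all that it offers.
- The arm moves only by the tool move_arm, never from a script. Its argument "commands" is a list of rows, each a list of 3 entries, a list of its own where there are three numbers: the shift along the world's x, y, z as a fraction of full scale, then the turn, a rotation vector about the world's x, y, z as a fraction of full scale, then the gripper command: -1 is shut, 1 is fully open, values between are in proportion. In form: [[[x, y, z], [wx, wy, wz], gripper], ...]. A call has 1 to 5 rows; each row shifts and turns the commanded pose from where the row before left it; what a row does not reach is not made up. Full scale, the value 1, is 0.04 m for a shift and 8 degrees for a turn. A row lasts 1/10 s, in which the tool goes at most 50 mm and 8.59 degrees, less where a joint would pass 70% of its speed; a pose out of reach is approached as far as the arm can. A call with a number of a shift or a turn outside -1 to 1 is refused whole. A call with a gripper value outside its range is refused whole. The fingers move at their own pace and stop on an object; "newtons" is the grip in N (left out, the last holds). Time passes only in rows, so rows that do not move let the fingers close. It gives the time, the measured TCP pose, the force and the opening at its end, in the units of the state.
- env.get_state(): the state, without advancing time (a new reading comes with each control period).
- eyes.read_camera(name): name is "scene" or "top" or "wrist"; returns a dict with "frame" (384x512x3 uint8, red, green, blue), "mtx" (3x3 intrinsics, pixels), "k1" (the pictures are not rectified: a ray, as slopes to the right and down, at radius r is drawn at 1 + k1 r^2 times it, then the intrinsics apply), "camera_from_world" (4x4, takes a point from world to camera coordinates); the wrist camera has in their place "mount" (4x4, takes a point from camera to tool coordinates, whose origin is the TCP and whose axes are the flange's). Camera axes: x right, y down, z forward; pixel columns grow to the right and rows downward; lengths in m; the calibration is good to about 2 mm. A picture is of the moment at which its call begins: read the wrist's pose just before it. There is no depth.
- job.hand_in(): hands the job in, once; it reports no verdict.
The state is a dict: "clock": time; "joint_pos": joint angles; "qvel": joint speeds; "tau": joint torques, N m; "tcp_pos": TCP position; "orientation": TCP orientation; "wrist_force": force on the tool from outside, world axes, zero at the start; "ft_torque": the same for the moment, N m; "finger_gap": finger opening in m.
Only numpy, scipy, OpenCV 4.12 (cv2) and the standard library are available. Lean on these libraries where they do the work, as an engineer would, in place of code of your own. Each camera call takes 0.05 s, during which the arm holds its last target.

## Working session

There is one attempt and no reset: what is moved stays moved. The work goes in short steps, Python scripts to look and compute and a tool call to move; the robot and the scene stay as the last step left them, time stands still between calls to the robot, and variables do not carry over. Pictures are saved under pics/ and viewed, and the job is handed in when it is done.

Besides the shell and the picture viewer there is one more tool, called after "Emit:" in YAML: its name, and indented under it one key for each argument. move_arm: Moves the arm, as the interface text tells. Its arguments: {"type":"object","properties":{"commands":{"type":"array","items":{"type":"array"}},"newtons":{"type":"number"}},"required":["commands"]}

```bash
mkdir -p pics; python3 - <<'E'
from workcell import env, eyes, job
import cv2
print(env.get_state())
for n in ("scene","top"):
    d=eyes.read_camera(n); cv2.imwrite(f"pics/{n}0.png",d["frame"][:,:,::-1])
    print(n,d["mtx"],d["k1"],d["camera_from_world"])
E
```

```text
{'clock': 0.0, 'joint_pos': array([9.75420745e-01, 3.13984190e-01, 4.49702408e-02, 1.30361862e+00,
       7.73644101e-06, 1.43118787e+00]), 'qvel': array([ 0.00079051,  0.00011946,  0.00165551, -0.00149592,  0.00036265,
       -0.00044749]), 'tau': array([-1.15726001e-03, -4.80628967e+01,  2.98533922e+01,  1.94303063e-02,
       -1.44494816e-04,  8.66258404e-06]), 'tcp_pos': array([0.25282134, 0.51589222, 0.24941451]), 'orientation': array([-3.33468822e-04,  2.25916217e-01,  9.74146303e-01, -8.55429536e-04]), 'wrist_force': array([-0.46113169,  0.1472538 , -0.11455133]), 'ft_torque': array([ 0.05895451,  0.02535292, -0.03830656]), 'finger_gap': 0.08516423766257264}
scene [[401.23879489   0.         255.21418653]
 [  0.         401.23879489 186.94909234]
 [  0.           0.           1.        ]] -0.14350365581717123 [[ 0.7093283  -0.70471674 -0.01508905 -0.33561086]
 [-0.51152865 -0.49991204 -0.69887509  0.32417859]
 [ 0.48496578  0.50345036 -0.71508456  0.91183608]
 [ 0.          0.          0.          1.        ]]
top [[393.69515776   0.         256.30316181]
 [  0.         393.69515776 198.68834245]
 [  0.           0.           1.        ]] 0.047627372764292 [[ 8.60947246e-02 -9.96286794e-01  5.68419744e-04 -1.66690514e-02]
 [-9.70424501e-01 -8.39889449e-02 -2.26323099e-01  4.99913066e-01]
 [ 2.25530456e-01  1.89336165e-02 -9.74052120e-01  9.93113023e-01]
 [ 0.00000000e+00  0.00000000e+00  0.00000000e+00  1.00000000e+00]]
```

View pics/scene0.png

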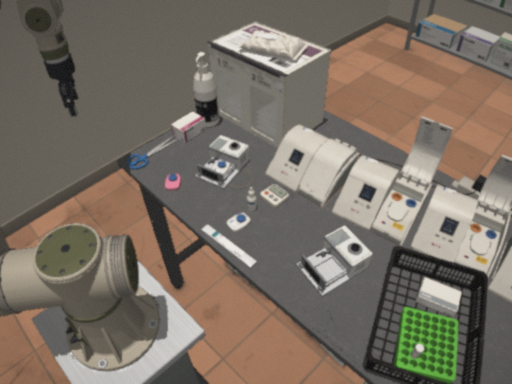

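View pics/top0.png

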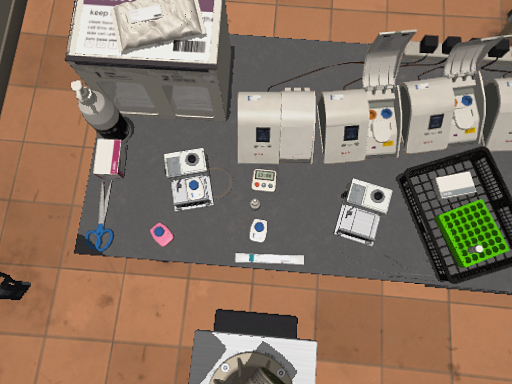

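Candidates: the left reader at top (190,178), which has a blue-capped cartridge in its nest, and the right reader at top (362,210), whose nest is empty. Blue-capped cartridges on the table are the spare at (258,230) and the pink look-alike at (161,234). The description points to the left reader, so I'll check it in a close crop.

```bash
cat > h.py <<'E'
import numpy as np, cv2
def ray(d,uv):
    m=d["mtx"];k=d["k1"]
    p=np.array([(uv[0]-m[0,2])/m[0,0],(uv[1]-m[1,2])/m[1,1]])
    q=p.copy()
    for _ in range(20): q=p/(1+k*(q@q))
    T=d["camera_from_world"];R=T[:3,:3]
    return -R.T@T[:3,3], R.T@np.array([q[0],q[1],1])
def onz(d,uv,z):
    c,r=ray(d,uv); return c+r*(z-c[2])/r[2]
def proj(d,P):
    T=d["camera_from_world"];c=T[:3,:3]@np.array(P)+T[:3,3];q=c[:2]/c[2]
    q=q*(1+d["k1"]*(q@q)); return q*d["mtx"][0,0]+d["mtx"][:2,2]
E
python3 - <<'E'
import cv2
t=cv2.imread("pics/top0.png");s=cv2.imread("pics/scene0.png")
a=cv2.resize(t[140:216,155:235],None,fx=7,fy=7,interpolation=cv2.INTER_CUBIC)
b=cv2.resize(s[130:190,190:255],None,fx=8,fy=8,interpolation=cv2.INTER_CUBIC)
cv2.imwrite("pics/ct.png",a);cv2.imwrite("pics/cs.png",b)
E
```

```text
(no output)
```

View pics/ct.png

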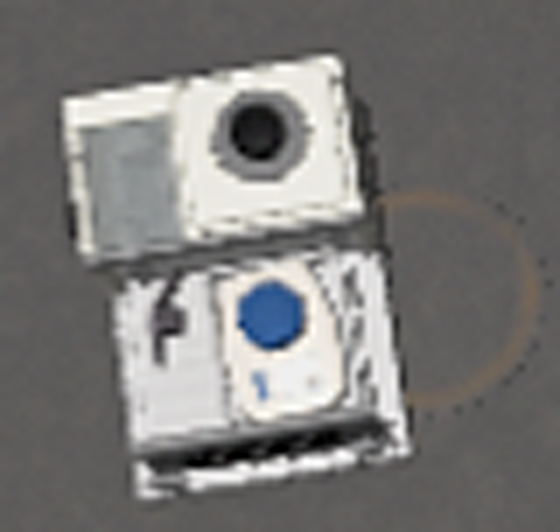

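View pics/cs.png

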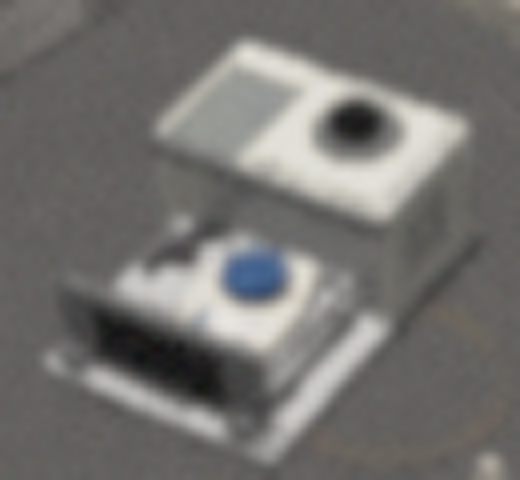

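```bash
python3 - <<'E'
from workcell import eyes
from h import *
d=eyes.read_camera("top");s=eyes.read_camera("scene")
T=lambda x,y:((x+.5)/7-.5+155,(y+.5)/7-.5+140)
S=lambda x,y:((x+.5)/8-.5+190,(y+.5)/8-.5+130)
def black(img,x0,y0,x1,y1):
    g=img[y0:y1,x0:x1].max(2); m=g<60; ys,xs=np.nonzero(m); return xs.mean()+x0,ys.mean()+y0,m.sum()
bt=black(d["frame"],186,152,200,166);bs=black(s["frame"],229,140,241,152)
print(bt,bs)
pt=onz(d,bt[:2],.074);ps=onz(s,bs[:2],.074);print("btn",pt,ps)
for n,p in dict(rBL=(62,100),rBR=(338,55),rFR=(362,212),rFL=(85,258)).items(): print(n,onz(d,T(*p),.067))
for n,p in dict(BL=(248,40),BR=(468,128),FR=(388,215),FL=(155,132)).items(): print('S',n,onz(s,S(*p),.067))
for n,p in dict(bFL=(142,497),bFR=(410,458)).items(): print(n,onz(d,T(*p),.007))
for n,p in dict(bFL=(45,360),bFR=(268,462)).items(): print('S',n,onz(s,S(*p),.007))
for n,p in dict(pL=(137,440),pR=(385,400)).items(): print(n,onz(d,T(*p),.05))
for n,p in dict(pL=(62,285),pR=(265,380)).items(): print('S',n,onz(s,S(*p),.05))
print("cap",onz(d,T(272,314),.041),onz(s,S(255,270),.041))
E
```

```text
(np.float64(191.36), np.float64(158.5), np.int64(50)) (np.float64(234.0), np.float64(145.0), np.int64(15))
btn [0.59089857 0.2092808  0.074     ] [0.58648155 0.20625575 0.074     ]
rBL [0.59963502 0.28731627 0.067     ]
rBR [0.62734255 0.18345606 0.067     ]
rFR [0.564864   0.16694993 0.067     ]
rFL [0.53742357 0.26990252 0.067     ]
S BL [0.59750434 0.28316267 0.067     ]
S BR [0.62078234 0.17896931 0.067     ]
S FR [0.5636812  0.16376847 0.067     ]
S FL [0.53361999 0.26579257 0.067     ]
bFL [0.45794729 0.24960483 0.007     ]
bFR [0.48277533 0.14573541 0.007     ]
S bFL [0.45605985 0.24971025 0.007     ]
S bFR [0.48027003 0.14505581 0.007     ]
pL [0.4719958  0.24472046 0.05      ]
pR [0.49578031 0.15224065 0.05      ]
S pL [0.46210848 0.23857252 0.05      ]
S pR [0.48186244 0.1438408  0.05      ]
cap [0.52828548 0.20122757 0.041     ] [0.52531005 0.19972243 0.041     ]
```

The crop confirms it: the left reader holds the white cartridge with a blue cap. The origin comes out near (0.516, 0.208) with a yaw of about 14.6°. The measured housing width of ~107 mm and base length agree with the given sizes. Next I move to a point in front of the plate with the fingers shut.

Emit:
move_arm:
  commands:
    - [[0.48,-0.92,0],[0,0,0.56],-1]
    - [[0.48,-0.92,0],[0,0,0.56],-1]
    - [[0.48,-0.92,0],[0,0,0.56],-1]
    - [[0.48,-0.92,0],[0,0,0.56],-1]
    - [[0.48,-0.92,0],[0,0,0.56],-1]

```text
clock: 0.7
tcp_pos: [0.3495, 0.3309, 0.2502]
orientation: [0.0, 0.031, 1.0, 0.0]
wrist_force: [-0.4, -0.1, 0.3]
finger_gap: 0.0126
```

Emit:
move_arm:
  commands:
    - [[0.48,-0.92,0],[0,0,0.56],-1]
    - [[0.48,-0.92,0],[0,0,0.56],-1]
    - [[0.48,-0.92,0],[0,0,0.56],-1]
    - [[0.48,-0.92,0],[0,0,0.56],-1]
    - [[0,0,0],[0,0,0],-1]

```text
clock: 1.2
tcp_pos: [0.428, 0.1815, 0.2502]
orientation: [0.0, -0.121, 0.993, -0.001]
wrist_force: [-1.4, 1.0, -0.8]
finger_gap: 0.0001
```

```bash
python3 - <<'E'
from workcell import env,eyes
from h import *
s=env.get_state();print({k:np.round(s[k],4) for k in("clock","joint_pos","tcp_pos","orientation","wrist_force","finger_gap")})
d=eyes.read_camera("wrist");cv2.imwrite("pics/w1.png",d["frame"][:,:,::-1]);print(d["mtx"],d["k1"],d["mount"])
E
```

```text
{'clock': np.float64(1.2), 'joint_pos': array([ 2.2900e-01,  1.0000e-01, -2.2290e-01,  1.2473e+00, -1.2000e-03,
       -1.4000e-02]), 'tcp_pos': array([0.428 , 0.1815, 0.2502]), 'orientation': array([ 4.000e-04, -1.212e-01,  9.926e-01, -6.000e-04]), 'wrist_force': array([-1.3793,  0.9696, -0.799 ]), 'finger_gap': np.float64(0.0001)}
[[340.82363806   0.         258.58104741]
 [  0.         340.82363806 190.30720744]
 [  0.           0.           1.        ]] -0.06329720293354588 [[-4.51455401e-04 -9.63369750e-01 -2.68176286e-01  6.74784789e-02]
 [ 9.99999736e-01 -2.82311701e-04 -6.69278895e-04  1.33666312e-03]
 [ 5.69053738e-04 -2.68176518e-01  9.63369624e-01 -1.23363965e-01]
 [ 0.00000000e+00  0.00000000e+00  0.00000000e+00  1.00000000e+00]]
```

View pics/w1.png

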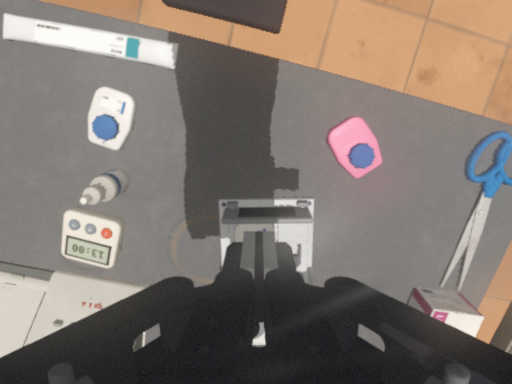

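```bash
cat >> h.py <<'E'
def wcam(d,st):
    from scipy.spatial.transform import Rotation as Ro
    w,x,y,z=st["orientation"];M=np.eye(4);M[:3,:3]=Ro.from_quat([x,y,z,w]).as_matrix();M[:3,3]=st["tcp_pos"]
    d["camera_from_world"]=np.linalg.inv(M@d["mount"]);return d
E
python3 - <<'E'
import cv2
w=cv2.imread("pics/w1.png");cv2.imwrite("pics/cw.png",cv2.resize(w[185:285,210:325],None,fx=6,fy=6,interpolation=cv2.INTER_CUBIC))
E
```

```text
(no output)
```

View pics/cw.png

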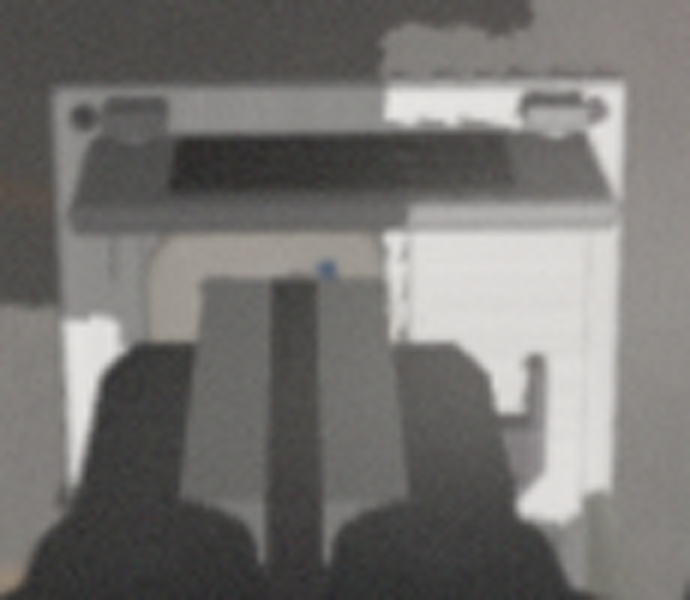

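```bash
python3 - <<'E'
from workcell import env,eyes
from h import *
st=env.get_state();d=wcam(eyes.read_camera("wrist"),st)
C=lambda x,y:((x+.5)/6-.5+210,(y+.5)/6-.5+185)
def L(n,a,b,z):
    a=onz(d,C(*a),z);b=onz(d,C(*b),z);v=a-b
    print(n,np.round(a,4),np.round(b,4),"mid",np.round((a+b)/2,4),"len",np.linalg.norm(v),"dir",np.arctan2(v[1],v[0]))
L("base",(52,88),(625,80),.007);L("platetop",(72,208),(618,205),.05)
E
```

```text
base [0.4812 0.151  0.007 ] [0.4538 0.2549 0.007 ] mid [0.4675 0.2029 0.007 ] len 0.10748348164908175 dir -1.313835999741566
platetop [0.4869 0.1607 0.05  ] [0.4644 0.2498 0.05  ] mid [0.4757 0.2052 0.05  ] len 0.09197543142660437 dir -1.3227629348800782
```

The wrist view agrees: plate width 92 mm (given 94), yaw 0.257, plate face about (0.476, 0.203). Now I go down in front of it.

Emit:
move_arm:
  commands:
    - [[0.05,0.23,-0.9],[0,0,0],-1]
    - [[0,0,-0.9],[0,0,0],-1]
    - [[0,0,-0.9],[0,0,0],-1]
    - [[0,0,-0.9],[0,0,0],-1]
    - [[0,0,-0.9],[0,0,0],-1]

```text
clock: 1.8
tcp_pos: [0.427, 0.1958, 0.0691]
orientation: [0.0, -0.125, 0.992, 0.0]
wrist_force: [1.1, -0.3, -0.3]
finger_gap: -0.0005
```

Emit:
move_arm:
  commands:
    - [[0,0,-0.6],[0,0,0.1],-1]
    - [[0,0,0],[0,0,0],-1]

```text
clock: 2.0
tcp_pos: [0.4242, 0.1948, 0.0433]
orientation: [-0.004, -0.131, 0.991, -0.0]
wrist_force: [-0.5, -0.0, 0.6]
finger_gap: -0.0001
```

```bash
python3 - <<'E'
from workcell import env,eyes
import cv2
print(env.get_state()["wrist_force"])
d=eyes.read_camera("scene");cv2.imwrite("pics/s2.png",cv2.resize(d["frame"][110:240,150:300,::-1],None,fx=4,fy=4,interpolation=cv2.INTER_CUBIC))
E
```

```text
[-0.45881938 -0.04956457  0.61784366]
```

View pics/s2.png

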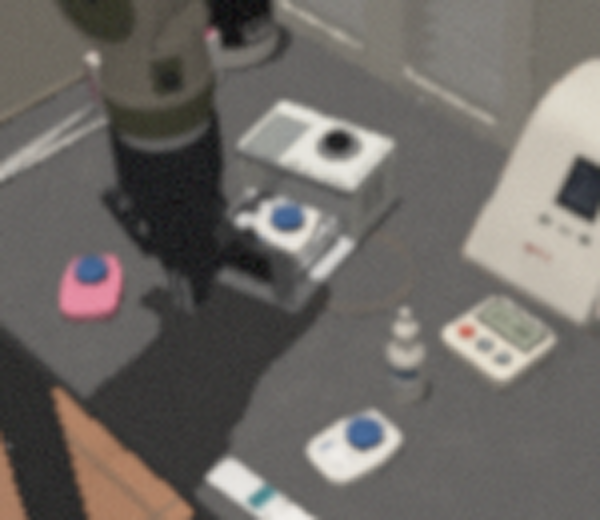

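Emit:
move_arm:
  commands:
    - [[0.35,0.04,0],[0,0,0],-1]
    - [[0.35,0.04,0],[0,0,0],-1]
    - [[0.12,0.03,0],[0,0,0],-1]
    - [[0,0,0],[0,0,0],-1]

```text
clock: 2.45
tcp_pos: [0.4621, 0.1996, 0.0478]
orientation: [0.001, -0.131, 0.991, 0.0]
wrist_force: [0.2, -0.2, 0.1]
finger_gap: 0.0005
```

Emit:
move_arm:
  commands:
    - [[0.12,0.032,0],[0,0,0],-1]
    - [[0.12,0.032,0],[0,0,0],-1]
    - [[0.12,0.032,0],[0,0,0],-1]

```text
clock: 2.75
tcp_pos: [0.4723, 0.2021, 0.046]
orientation: [-0.003, -0.131, 0.991, -0.0]
wrist_force: [-6.9, -2.6, 6.0]
finger_gap: -0.0005
```

Emit:
move_arm:
  commands:
    - [[0.15,0.04,0],[0,0,0],-1]
    - [[0.15,0.04,0],[0,0,0],-1]
    - [[0.15,0.04,0],[0,0,0],-1]
    - [[0.15,0.04,0],[0,0,0],-1]
    - [[0.15,0.04,0],[0,0,0],-1]

```text
clock: 3.25
tcp_pos: [0.5007, 0.2095, 0.0456]
orientation: [-0.004, -0.131, 0.991, -0.001]
wrist_force: [-10.4, -3.4, 7.5]
finger_gap: -0.0003
```

```bash
python3 - <<'E'
from workcell import env,eyes
import cv2
print(env.get_state()["wrist_force"],env.get_state()["tcp_pos"])
d=eyes.read_camera("scene");cv2.imwrite("pics/s3.png",cv2.resize(d["frame"][110:240,150:300,::-1],None,fx=4,fy=4,interpolation=cv2.INTER_CUBIC))
E
```

```text
[-10.39163857  -3.36778398   7.50672425] [0.50070773 0.20952064 0.04561103]
```

View pics/s3.png

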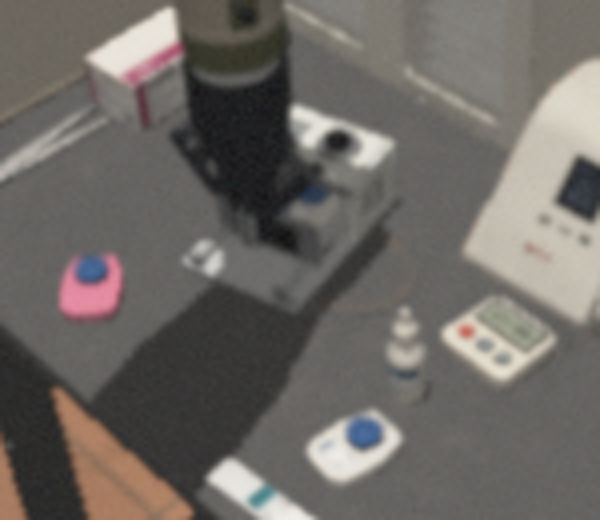

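The carriage is travelling in, with the cartridge riding along. I keep pushing and watch the force.

Emit:
move_arm:
  commands:
    - [[0.15,0.04,0],[0,0,0],-1]
    - [[0.15,0.04,0],[0,0,0],-1]
    - [[0.15,0.04,0],[0,0,0],-1]

```text
clock: 3.6
tcp_pos: [0.5182, 0.2141, 0.0455]
orientation: [-0.005, -0.131, 0.991, -0.001]
wrist_force: [-12.0, -3.2, 7.8]
finger_gap: -0.0001
```

Emit:
move_arm:
  commands:
    - [[0.12,0.03,0],[0,0,0],-1]
    - [[0.1,0.025,0],[0,0,0],-1]

```text
clock: 3.8
tcp_pos: [0.5213, 0.215, 0.0447]
orientation: [-0.01, -0.131, 0.991, -0.002]
wrist_force: [-30.2, -8.7, 22.4]
finger_gap: -0.0
```

End stop reached: the force jumped to about 31 N after ~58 mm of travel. Now I let go with a quick straight retreat.

Emit:
move_arm:
  commands:
    - [[-1,-0.26,0],[0,0,0],-1]
    - [[-1,-0.26,0],[0,0,0],-1]
    - [[-0.2,-0.05,0],[0,0,0],-1]
    - [[0,0,0],[0,0,0],-1]

```text
clock: 4.2
tcp_pos: [0.4423, 0.1945, 0.0464]
orientation: [-0.0, -0.131, 0.991, 0.0]
wrist_force: [0.5, 0.2, 0.2]
finger_gap: 0.0003
```

Emit:
move_arm:
  commands:
    - [[0,0,0.9],[0,0,0],-1]
    - [[0,0,0.9],[0,0,0],-1]
    - [[0,0,0.9],[0,0,0],-1]
    - [[0,0,0.5],[0,0,0],-1]
    - [[0,0,0],[0,0,0],-1]

```text
clock: 4.7
tcp_pos: [0.4483, 0.1958, 0.1785]
orientation: [0.005, -0.13, 0.991, 0.001]
wrist_force: [1.2, 1.0, -0.1]
finger_gap: -0.0001
```

```bash
python3 - <<'E'
from workcell import env,eyes
from h import *
st=env.get_state();print(st["clock"],st["tcp_pos"],st["wrist_force"])
d=wcam(eyes.read_camera("wrist"),st);cv2.imwrite("pics/w4.png",d["frame"][:,:,::-1])
print(d["camera_from_world"].tolist())
d=eyes.read_camera("top");cv2.imwrite("pics/t4.png",cv2.resize(d["frame"][140:216,155:235,::-1],None,fx=7,fy=7,interpolation=cv2.INTER_CUBIC))
E
```

```text
4.7 [0.44830785 0.19583852 0.17847507] [ 1.18297268  0.97275011 -0.105719  ]
[[-0.25827655966181867, 0.9660708607339289, -0.0005574675417876859, -0.0745328054958412], [0.9281673795030565, 0.2483031301456982, 0.27721989680807013, -0.4823038367280904], [0.26795248525752385, 0.07108197802997367, -0.960806337428965, 0.1743631188264457], [0.0, 0.0, 0.0, 1.0]]
```

View pics/w4.png

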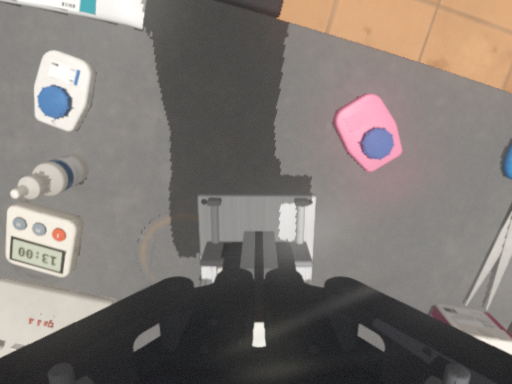

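View pics/t4.png

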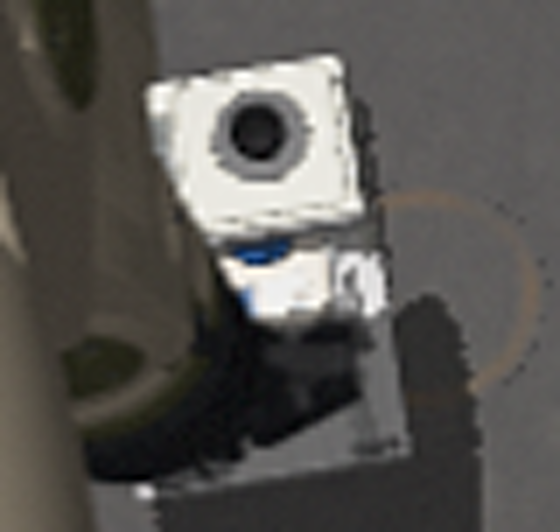

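Emit:
move_arm:
  commands:
    - [[0.6,0.1,0.5],[0,0,0],-1]
    - [[0.95,0.15,0],[0,0,0],-1]
    - [[0.95,0.15,0],[0,0,0],-1]
    - [[0.95,0.15,0],[0,0,0],-1]
    - [[0.95,0.1,0],[0,0,0],-1]

```text
clock: 5.3
tcp_pos: [0.6212, 0.2211, 0.1921]
orientation: [-0.001, -0.131, 0.991, 0.0]
wrist_force: [0.8, 0.0, 0.3]
finger_gap: 0.0003
```

Emit:
move_arm:
  commands:
    - [[0.3,0,0],[0,0,0],-1]
    - [[0,0,0],[0,0,0],-1]
    - [[0,0,0],[0,0,0],-1]

```text
clock: 5.6
tcp_pos: [0.6312, 0.2206, 0.1922]
orientation: [-0.002, -0.13, 0.991, -0.0]
wrist_force: [0.2, 0.4, -1.0]
finger_gap: -0.0003
```

```bash
python3 - <<'E'
from workcell import env,eyes
from h import *
st=env.get_state();print(st["clock"],st["tcp_pos"],st["wrist_force"])
d=wcam(eyes.read_camera("wrist"),st);cv2.imwrite("pics/w5.png",d["frame"][:,:,::-1])
np.save("w5.npy",d["camera_from_world"])
d=eyes.read_camera("top");cv2.imwrite("pics/t5.png",cv2.resize(d["frame"][140:216,155:235,::-1],None,fx=7,fy=7,interpolation=cv2.INTER_CUBIC))
E
```

```text
5.6 [0.631208   0.2205605  0.19216087] [ 0.205419    0.42788093 -0.95729176]
```

View pics/w5.png

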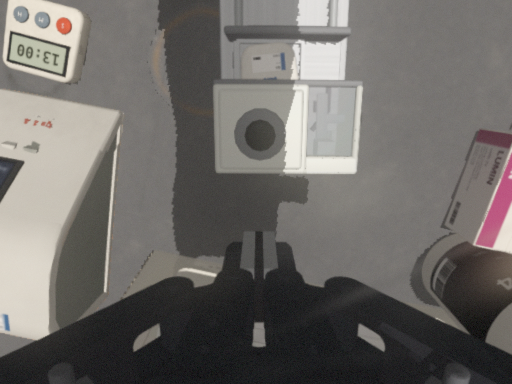

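View pics/t5.png

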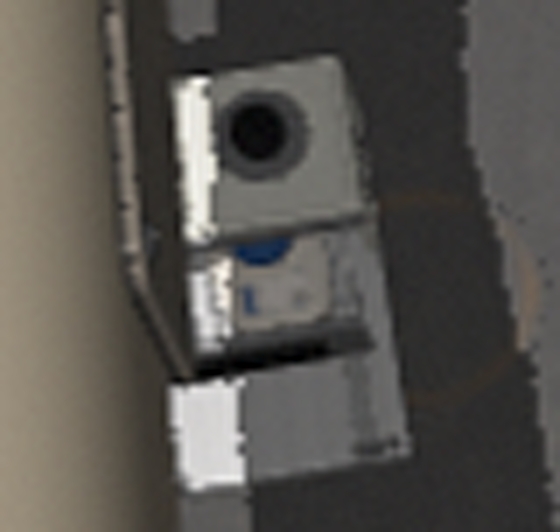

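The wrist view shows the button at (260,135), the plate edge near row 30, and the cartridge partly inside the housing.

```bash
python3 - <<'E'
from workcell import eyes
from h import *
d=eyes.read_camera("wrist");d["camera_from_world"]=np.load("w5.npy")
w=cv2.imread("pics/w5.png")[112:158,236:284];m=(w.max(2)<55).astype(np.uint8)
n,l,s,c=cv2.connectedComponentsWithStats(m);i=1+s[1:,4].argmax();print(c[i]+[236,112],s[i])
B=onz(d,c[i]+[236,112],.074);print("btn",B)
x=np.array([np.cos(.257),np.sin(.257)])
for r in (26,40): # plate top edge rows
    print(r,[np.round(onz(d,(u,r),.05),4) for u in (226,349)], "along", ((onz(d,(226,r),.05)+onz(d,(349,r),.05))[:2]/2)@x)
print("out", np.array([.4757,.2052])@x, "roof front", [np.round(onz(d,p,.067),4) for p in((215,82),(361,82))])
t=eyes.read_camera("top");T=lambda x,y:((x+.5)/7-.5+155,(y+.5)/7-.5+140)
print("top shift",(onz(t,T(370,330),.05)-onz(t,T(387,412),.05))[:2]@x)
E
```

```text
[247.33333333 138.66666667] [11 26  2  2  3]
btn [0.5957526  0.20409314 0.074     ]
26 [array([0.5235, 0.1686, 0.05  ]), array([0.5   , 0.2548, 0.05  ])] along 0.5487835475621212
40 [array([0.5329, 0.1709, 0.05  ]), array([0.5092, 0.2578, 0.05  ])] along 0.5584251630508243
out 0.51223430608481 roof front [array([0.564 , 0.1722, 0.067 ]), array([0.5371, 0.2713, 0.067 ])]
top shift 0.03331148330497253
```

The carriage moved 36.6 mm by the wrist view and 33 mm by a coarse top reading, so it is latched at mid. The button mask picked up noise, so I redo it.

```bash
python3 - <<'E'
from workcell import eyes
from h import *
d=eyes.read_camera("wrist");d["camera_from_world"]=np.load("w5.npy")
w=cv2.imread("pics/w5.png")[105:165,225:296].max(2)
for th in (70,85,100,140):
    n,l,s,c=cv2.connectedComponentsWithStats((w<th).astype(np.uint8));i=l[30,35]
    if i: print(th,c[i]+[225,105],s[i],onz(d,c[i]+[225,105],.074))
E
```

```text
70 [255.23026316 135.75219298] [ 20  15  24  31 456] [0.59232683 0.2089639  0.074     ]
85 [259.22649007 135.11258278] [ 19  15  31  32 755] [0.59116432 0.2115722  0.074     ]
100 [254.07169811 136.1245283 ] [  10    6   41   48 1325] [0.59279109 0.20824076 0.074     ]
140 [259.33950046 133.81313599] [   9    3   51   53 2162] [0.59026254 0.21141314 0.074     ]
```

Button at about (0.591, 0.2105); the top and wrist views agree within 2 mm.

Emit:
move_arm:
  commands:
    - [[-0.5,-0.13,0],[0,0,0],-1]
    - [[-0.5,-0.13,0],[0,0,0],-1]
    - [[0,0,-0.9],[0,0,0],-1]
    - [[0,0,-0.9],[0,0,0],-1]
    - [[0,0,-0.2],[0,0,0],-1]

```text
clock: 6.35
tcp_pos: [0.5887, 0.2098, 0.111]
orientation: [-0.003, -0.131, 0.991, -0.0]
wrist_force: [-0.3, 0.5, 0.1]
finger_gap: -0.0001
```

Emit:
move_arm:
  commands:
    - [[0,0,0],[0,0,0],-1]
    - [[0,0,0],[0,0,0],-1]

```text
clock: 6.55
tcp_pos: [0.5927, 0.2106, 0.116]
orientation: [0.001, -0.131, 0.991, 0.0]
wrist_force: [-0.2, 0.4, 0.2]
finger_gap: 0.0002
```

```bash
python3 - <<'E'
from workcell import env,eyes
import cv2
print(env.get_state()["wrist_force"],env.get_state()["tcp_pos"])
d=eyes.read_camera("scene");cv2.imwrite("pics/s6.png",cv2.resize(d["frame"][110:200,180:280,::-1],None,fx=6,fy=6,interpolation=cv2.INTER_CUBIC))
E
```

```text
[-0.15312082  0.42215272  0.163952  ] [0.59273686 0.21063478 0.11598903]
```

View pics/s6.png

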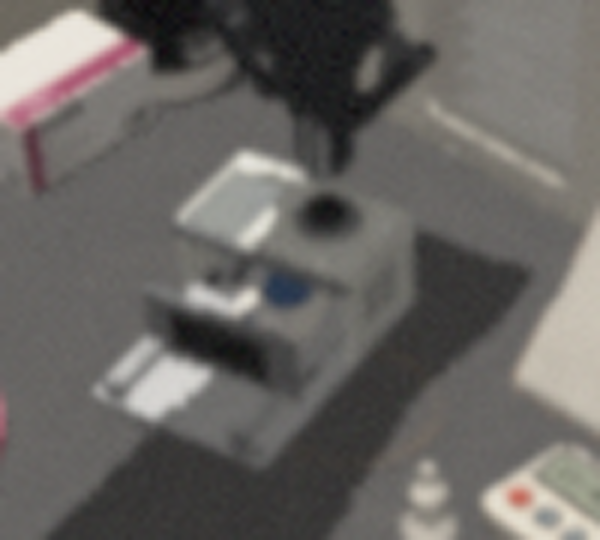

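The scene view shows the tips directly over the button and the carriage at mid. Now I press in small steps.

Emit:
move_arm:
  commands:
    - [[-0.02,0,-0.25],[0,0,0],-1]
    - [[-0.02,0,-0.25],[0,0,0],-1]
    - [[0,0,0],[0,0,0],-1]

```text
clock: 6.9
tcp_pos: [0.5904, 0.2104, 0.0936]
orientation: [0.0, -0.131, 0.991, 0.0]
wrist_force: [0.3, -0.1, 3.4]
finger_gap: 0.0001
```

Emit:
move_arm:
  commands:
    - [[0,0,-0.06],[0,0,0],-1]
    - [[0,0,-0.04],[0,0,0],-1]

```text
clock: 7.1
tcp_pos: [0.5905, 0.2104, 0.0918]
orientation: [0.0, -0.131, 0.991, 0.0]
wrist_force: [-5.1, -1.7, 17.0]
finger_gap: 0.0
```

Emit:
move_arm:
  commands:
    - [[0,0,-0.02],[0,0,0],-1]
    - [[0,0,0],[0,0,0],-1]

```text
clock: 7.3
tcp_pos: [0.5905, 0.2104, 0.0919]
orientation: [0.001, -0.131, 0.991, 0.0]
wrist_force: [-3.7, -1.1, 14.4]
finger_gap: -0.0001
```

```bash
python3 - <<'E'
from workcell import env,eyes
import cv2
print(env.get_state()["wrist_force"],env.get_state()["tcp_pos"])
d=eyes.read_camera("scene");cv2.imwrite("pics/s7.png",cv2.resize(d["frame"][110:200,180:280,::-1],None,fx=6,fy=6,interpolation=cv2.INTER_CUBIC))
E
```

```text
[-3.72730144 -1.07690927 14.38720615] [0.59047447 0.21040781 0.09191146]
```

View pics/s7.png

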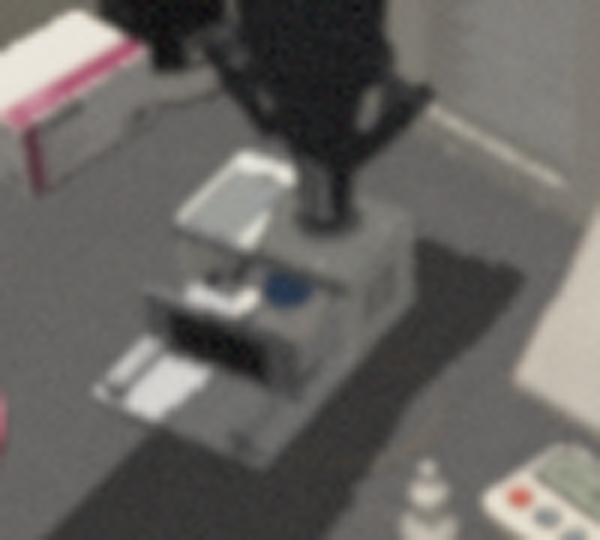

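Emit:
move_arm:
  commands:
    - [[0,0,-0.05],[0,0,0],-1]
    - [[0,0,0],[0,0,0],-1]

```text
clock: 7.55
tcp_pos: [0.5905, 0.2104, 0.0917]
orientation: [0.001, -0.131, 0.991, 0.0]
wrist_force: [-8.6, -2.6, 24.3]
finger_gap: 0.0002
```

```bash
python3 - <<'E'
from workcell import env
s=env.get_state();print(env.tcp_to_tips,s["tcp_pos"],s["wrist_force"],s["joint_pos"])
E
```

```text
0.019 [0.59050392 0.21042978 0.09168741] [-8.59923039 -2.55502402 24.26230537] [ 2.14441453e-01  4.95841448e-01 -7.87016388e-02  9.93634928e-01
 -1.78763480e-04 -4.76092829e-02]
```

```bash
python3 - <<'E'
from workcell import env,eyes
import cv2
d=eyes.read_camera("wrist");cv2.imwrite("pics/w8.png",cv2.resize(d["frame"][180:300,190:330,::-1],None,fx=5,fy=5,interpolation=cv2.INTER_CUBIC))
E
```

```text
(no output)
```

View pics/w8.png

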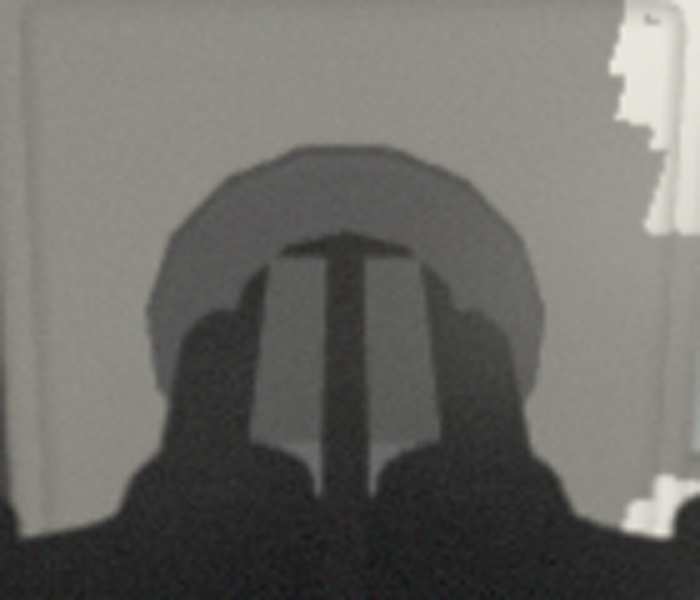

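The tips are centred on the button, but they read about 3.7 mm higher than a fully pressed button should. I'll release in small steps and read force against height to learn the true travel.

Emit:
move_arm:
  commands:
    - [[0,0,0.05],[0,0,0],-1]
    - [[0,0,0],[0,0,0],-1]

```text
clock: 7.8
tcp_pos: [0.5905, 0.2104, 0.0919]
orientation: [0.001, -0.131, 0.991, 0.0]
wrist_force: [-5.1, -1.1, 14.8]
finger_gap: 0.0003
```

Emit:
move_arm:
  commands:
    - [[0,0,0.03],[0,0,0],-1]
    - [[0,0,0],[0,0,0],-1]

```text
clock: 8.0
tcp_pos: [0.5904, 0.2104, 0.092]
orientation: [0.0, -0.131, 0.991, 0.0]
wrist_force: [-3.0, -1.2, 8.9]
finger_gap: -0.0002
```

Emit:
move_arm:
  commands:
    - [[0,0,0.03],[0,0,0],-1]
    - [[0,0,0],[0,0,0],-1]

```text
clock: 8.2
tcp_pos: [0.5904, 0.2104, 0.0926]
orientation: [0.0, -0.131, 0.991, 0.0]
wrist_force: [-1.1, -0.6, 3.6]
finger_gap: -0.0003
```

Emit:
move_arm:
  commands:
    - [[0,0,0.03],[0,0,0],-1]
    - [[0,0,0],[0,0,0],-1]

```text
clock: 8.4
tcp_pos: [0.5904, 0.2104, 0.0933]
orientation: [0.0, -0.131, 0.991, 0.0]
wrist_force: [0.6, 0.0, 3.7]
finger_gap: 0.0
```

Emit:
move_arm:
  commands:
    - [[0,0,0.03],[0,0,0],-1]
    - [[0,0,0],[0,0,0],-1]

```text
clock: 8.6
tcp_pos: [0.5904, 0.2104, 0.0944]
orientation: [0.0, -0.131, 0.991, 0.0]
wrist_force: [0.5, 0.2, 2.6]
finger_gap: 0.0
```

Emit:
move_arm:
  commands:
    - [[0,0,0.03],[0,0,0],-1]
    - [[0,0,0],[0,0,0],-1]

```text
clock: 8.8
tcp_pos: [0.5904, 0.2104, 0.0955]
orientation: [0.0, -0.131, 0.991, 0.0]
wrist_force: [-0.8, 0.1, 2.5]
finger_gap: 0.0003
```

Emit:
move_arm:
  commands:
    - [[0,0,0.03],[0,0,0],-1]
    - [[0,0,0],[0,0,0],-1]

```text
clock: 9.0
tcp_pos: [0.5904, 0.2104, 0.0967]
orientation: [0.0, -0.131, 0.991, 0.0]
wrist_force: [0.7, -0.3, 1.3]
finger_gap: -0.0003
```

Emit:
move_arm:
  commands:
    - [[0,0,0.03],[0,0,0],-1]
    - [[0,0,0],[0,0,0],-1]

```text
clock: 9.2
tcp_pos: [0.5898, 0.2102, 0.0976]
orientation: [-0.001, -0.131, 0.991, -0.0]
wrist_force: [-0.1, 0.2, -0.5]
finger_gap: 0.0001
```

This is the button's own signature: its spring force was felt from 0.092 to 0.097, about 5 mm of travel, ending in a hard stop. The press was full, and the height offset is only a TCP bias. Now I clear off and verify.

Emit:
move_arm:
  commands:
    - [[0,0,0.8],[0,0,0],-1]
    - [[0,0,0.9],[0,0,0],-1]
    - [[0,0,0.9],[0,0,0],-1]
    - [[-0.5,0,0.5],[0,0,0],-1]
    - [[-1,0.3,0],[0,0,0],-1]

```text
clock: 9.7
tcp_pos: [0.5335, 0.2218, 0.2249]
orientation: [0.003, -0.129, 0.992, 0.0]
wrist_force: [-0.1, 0.2, 0.3]
finger_gap: 0.0
```

Emit:
move_arm:
  commands:
    - [[-1,0.5,0],[0,0,0],-1]
    - [[-1,0.6,0],[0,0,0],-1]
    - [[-0.5,0.8,0],[0,0,0],-1]
    - [[0,0.9,0],[0,0,0],-1]
    - [[0,0,0],[0,0,0],-1]

```text
clock: 10.2
tcp_pos: [0.4292, 0.3375, 0.2218]
orientation: [0.0, -0.133, 0.991, 0.001]
wrist_force: [0.7, 0.2, -0.9]
finger_gap: 0.0
```

```bash
python3 - <<'E'
from workcell import env,eyes
from h import *
x=env.get_state();print(x["clock"],x["wrist_force"],x["tcp_pos"])
t=eyes.read_camera("top")
cv2.imwrite("pics/t9.png",cv2.resize(t["frame"][130:280,80:400,::-1],None,fx=2.5,fy=2.5,interpolation=cv2.INTER_CUBIC))
d=eyes.read_camera("scene");cv2.imwrite("pics/s9.png",cv2.resize(d["frame"][110:300,130:390,::-1],None,fx=3,fy=3,interpolation=cv2.INTER_CUBIC))
E
```

```text
10.2 [ 0.71779616  0.15308651 -0.87241409] [0.42922725 0.33745235 0.22184454]
```

View pics/t9.png

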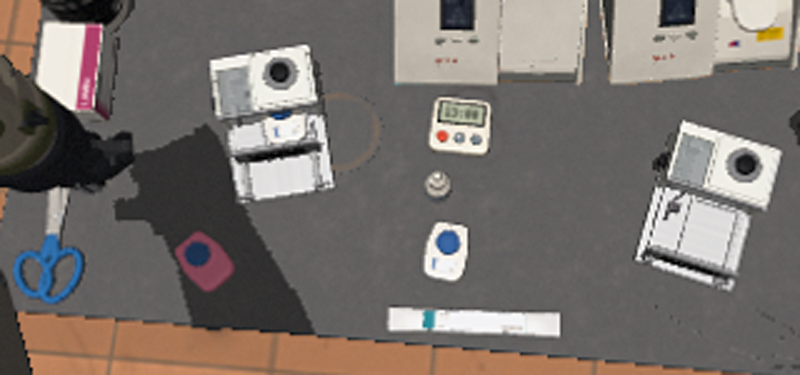

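View pics/s9.png

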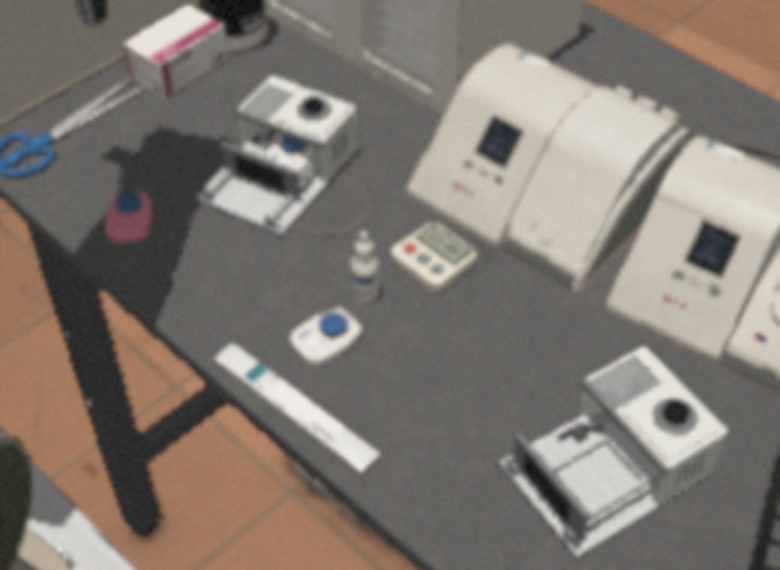

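The loaded carriage sits at mid with its cartridge still in the nest, and its button is up. The empty reader and the other objects are where they were, and the arm is clear.

```bash
python3 -c "
from workcell import job
print(job.hand_in())"
```

```text
the job is handed in; nothing more can be done
None
```

I pushed the loaded (left) reader's carriage fully in with the shut fingertips, let it spring back, then pressed and released that reader's start button. I handed the job in at about 10.3 s.

- **Carriage:** the force jumped to about 31 N after roughly 58 mm of travel, which is the end stop. After release, the wrist view puts the carriage 36.6 mm in, so it is at the mid position. A coarser reading from the top camera gave 33 mm.
- **Button:** on release I felt its spring over about 4.9 mm of travel from a hard stop, so it was fully pressed and is up again.
- **Scene:** the last pictures show the cartridge in its nest, and the empty reader and other objects unmoved. The arm is clear and touching nothing.
- **Disagreements:** the TCP height at the button read about 3–4 mm higher than the given sizes imply. Camera estimates differed by up to 5 mm sideways. My first button mask was bad and I redid it.

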